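# Snap the rinsed dosing cup back onto the open detergent canister

## Task

The rinsed dosing cup lies on its side on the little drain stand; it is also the snap cap of the detergent canister whose spout is bare. Turn the cup mouth down, set it over that spout and press it down until it clicks home, then keep pressing: the program finishes while the fingers still push the cup down firmly (about 10 N) against the rubber seal. Leave the other loose things on the counter where they are.

Things in the scene. Friction and masses are not known exactly. Their poses are not given: they have to be found in the camera images.
- cup: Grey plastic dosing cup, loose, 40 to 85 g: octagonal tube 62 mm long, 55 mm across flats (59 over corners), wall 3.5 mm, one end closed by a flat bottom. Origin on its axis at mid-length; +x along the axis towards the mouth. Starts lying on a flat on the stand, x level and within 0.8 rad of world +x, two flats upright at its sides, axis 62.5 mm up. Mouth down: its x points straight down.
- cup_mouth (a point): Centre of the cup's mouth, in the plane of the rim, 31 mm from the cup's origin along its +x. Inside the mouth an inward lip, 3 mm high, leaves a 40 mm round opening; behind it the bore is 48 mm wide and 58 mm deep.
- stand: The drain stand under the cup, steel, fixed: top plate 66 x 40 mm at 35 mm height (narrower than the cup, so fingers pass beside it), foot 75 x 50 mm. Origin at the middle of its foot on the counter, x along its length.
- canister: The open canister, white plastic, fixed: round, 100 mm diameter, in a 116 mm holder ring, shoulder closing in from 98 to 116 mm height, then a 62 mm rubber seal, its top at 126 mm, and out of it a bare 36 mm round spout, coned from 148 mm height to 22 mm diameter at its top at 162 mm. Four sprung catches bulge 5 mm out of the spout, middle at 136.5 mm height. Origin: centre of the foot, z up.
- seat (a point): Point on the canister's axis at the top of the unpressed seal, 126 mm above the counter: where the cup's mouth belongs. Set down gently, the cup's lip first rests on the catches, its mouth about 17 mm above this point; 10 to 20 N downward push it past, then the force drops, the cup jumps down and its mouth lands on the seal (cup's bottom then 188 mm above the counter).
- seal: The springy rubber seal ring at the foot of the spout, 62 mm in diameter: yields straight down about 0.4 mm per newton, at most 6 mm. Origin at its top centre.
- canister_shut: A second canister, fixed, of the same shape, but its own cup is already snapped on (top at 188 mm). Nothing to do there. Origin at the centre of its foot.
- beaker: Bystander: round open white measuring beaker standing mouth up, 42 mm wide, 80 mm tall. Origin under its foot.
- brush: Bystander: stain brush lying on the counter. Origin under its middle.
- roller: Bystander: lint roller lying on the counter, paper roll 44 mm thick and 100 mm long with a 90 mm handle along its +x. Origin under the middle of the roll.
- spray: Bystander: spray bottle, 70 mm wide, 178 mm tall. Origin under its foot.
- peg: Bystander: wooden clothes peg lying on the counter, 72 x 12 x 15 mm, long along x. Origin under its middle.
- tin: Bystander: aluminium tin, 64 mm wide, 45 mm tall. Origin under its foot.
There are look-alikes about, which are no part of the job. Leave any green or purple look-alike of the canister alone. Leave any purple look-alike of the cup alone.

How it is judged (in metres and radians):
On the way, in this order (a step that is already met when the one before it is completed fails the run):
1. the cup is turned mouth down over the bare spout, not yet clicked (angle between cup's own x axis and vertical above 2.8 rad and horizontal distance between cup_mouth and seat below 0.012 m and z of cup_mouth in the frame of canister above 0.134 m), for 0.1 s.
2. the cup has clicked down onto the seal (angle between cup's own x axis and vertical above 2.97 rad and horizontal distance between cup_mouth and seat below 0.005 m and z of cup_mouth in the frame of canister below 0.13 m), for 0.1 s.
At the end, for the whole second after the job is handed in: The cup is mouth down within about 10 degrees, centred on the open canister's spout within 5 mm, its mouth no more than 4 mm above the seal's unpressed top (clicked), and through the last second the fingers touch it and press it on the seal with more than 5 N (all of step 2 and contact force between cup and seal above 5 N and contact force between the fingers and cup above 3 N); the arm keeps its last pose, push and grip.
It fails at once if another loose thing on the counter is moved more than 40 mm (distance of any of beaker, brush, roller, spray, peg, tin from where it was at the start of the episode above 0.04 m).
It also fails if it takes over 67 s, if anything falls off the work surface, if the arm or the gripper's body presses on something with over 40 N, if the wrist force passes 120 N, or if a joint passes its speed limit or range.

## Robot

A 6-joint arm with a two-finger parallel gripper is mounted at the origin on the work surface. World frame = base frame: x ahead of the robot, y to its left, z up, the work surface at z = 0. Lengths are in mm, angles in rad, forces in N, time in s.
With the tool pointing down it reaches from about 275 to 825 mm from the base axis. Payload 4.9 kg.
Tool frame: the origin (TCP) lies at the very end of the fingers, on their centre line; the grasp point (between the pads) lies 19 mm behind it; z points along the fingers, y is the line along which they close (so a half turn about z gives the same grasp; the last joint's range is limited). The gripper opens to 85 mm and grips with 20 to 120 N. Pads are 22 mm wide; open, the fingers measure 114 mm over their backs; the gripper's body (76 mm by 85 mm) begins 54 mm behind the grasp point. The pads swing forward as they close: fully open they stand 13 mm farther back than shut.
Start: joints at [-1.288, 0.326, -0.193, 1.052, 0, 1.437], TCP at [222.673, -502.926, 209.281] pointing down, gripper open.
Joint ranges: [-2.65, 2.65], [-0.97, 1.79], [-1.3, 1.35], [-1.93, 2.1], [-1.47, 1.37], [-3.14, 3.14]. Speed limits (rad/s): [2.57, 2.57, 3.14, 3.14, 3.14, 3.14].

## Interface

Orientations are given as [roll, pitch, yaw] about the fixed x, y, z axes, in that order (R = Rz(yaw) Ry(pitch) Rx(roll)).
In Python, from bench import bot, solve_ik, imaging gives the robot as it stands. Calls block until the motion is done:
- bot.move_ptp(position, orientation): joint-space move of the TCP to a pose.
- bot.movel(position, rot=None, max_speed=150, threshold=None): straight line of the TCP; rot=None keeps the orientation; max_speed is the mean speed in mm/s. With threshold (N) it stops when the force on the tool has changed by that much, and returns True; else False.
- bot.move_j(angles): joint-space move.
- bot.grip(opening, effort=None): opening from 0.0 (shut) to 1.0 (fully open); effort is the grip in N (None keeps the last); returns when the fingers have stopped.
- bot.dwell(seconds).
- solve_ik(position, orientation): joint angles nearest the present ones, or None.
- bot.get_state(): the state.
- imaging.capture(name): name is "scene" or "top" or "wrist"; returns the picture (400x640x3 uint8, blue, green, red); there is no depth.
- imaging.camera_model(name): a dict with "K" (3x3 intrinsics, pixels), "k1" (the pictures are not rectified: a ray, as slopes to the right and down, at radius r is drawn at 1 + k1 r^2 times it, then the intrinsics apply), "position" and "rotation" of the camera in the world. Camera axes: x right, y up, looking along -z (the intrinsics and any distortion apply to the point x, -y, -z); pixel columns grow to the right and rows downward; lengths in mm; the calibration is good to about 2 mm. A picture is of the moment at which its call begins: read the wrist's pose just before it. camera_model takes no time and is no camera call; for the wrist camera it gives the pose at the moment of the call.
A pose or a line that the arm cannot do raises bot.IKError and nothing moves.
- bot.sign_off(): hands the job in; it is judged then, once.
The state is a dict: "t": time; "qpos": joint angles; "joint_velocities": joint speeds; "effort": joint torques, N m; "tcp_pos": TCP position; "orientation": TCP orientation; "contact_force": force on the tool from outside, world axes, zero at the start; "wrist_torque": the same for the moment, N m; "opening": opening from 0.0 (shut) to 1.0 (fully open); "gripper_force": force on a finger pad.
Only numpy, scipy, OpenCV 4.12 (cv2) and the standard library are available. Lean on these libraries where they do the work, as an engineer would, in place of code of your own. Each camera call takes 0.05 s, during which the arm holds its last target. There are 200 camera calls.

## Working session

There is one attempt and no reset: what is moved stays moved. The work goes in short steps, each a Python script; the robot and the scene stay as the last script left them, time stands still between calls to the robot, and variables do not carry over. Pictures are saved under pics/ and viewed, at most 10 in all, crops included, and the job is handed in when it is done.

```bash
mkdir -p pics; ls
cat > h.py <<'E'
import numpy as np, cv2
from bench import bot, solve_ik, imaging
def ray(m,u,v):
    K=np.array(m["K"]);p=np.array([(u-K[0,2])/K[0,0],(v-K[1,2])/K[1,1]])
    q=p.copy()
    for _ in range(30): q=p/(1+m["k1"]*(q@q))
    d=np.array(m["rotation"])@np.array([q[0],-q[1],-1]); return np.array(m["position"]),d
def atz(m,u,v,z):
    o,d=ray(m,u,v); return o+d*(z-o[2])/d[2]
def proj(m,P):
    K=np.array(m["K"]);c=np.array(m["rotation"]).T@(np.array(P)-np.array(m["position"]))
    q=np.array([c[0],-c[1]])/-c[2]; q=q*(1+m["k1"]*(q@q))
    return np.array([K[0,0]*q[0]+K[0,2],K[1,1]*q[1]+K[1,2]])
E
python3 - <<'E'
from h import *
for n in("scene","top"):
    i=imaging.capture(n);cv2.imwrite(f"pics/{n}.png",i);m=imaging.camera_model(n);print(n,m)
E
```

```text
pics
scene {'K': array([[391.7292722 ,   0.        , 323.3162265 ],
       [  0.        , 391.7292722 , 197.27957308],
       [  0.        ,   0.        ,   1.        ]]), 'k1': -0.01268784223124794, 'position': array([980.4638412 , 427.26207085, 958.24045981]), 'rotation': array([0.6103916 , 0.01145057, 2.29459347])}
top {'K': array([[387.97943952,   0.        , 314.96284392],
       [  0.        , 387.97943952, 196.61089324],
       [  0.        ,   0.        ,   1.        ]]), 'k1': -0.07292673534640287, 'position': array([ 371.36929749,   35.14611161, 1362.52985127]), 'rotation': array([ 0.12011752, -0.00936504, -1.58375817])}
```

View pics/top.png

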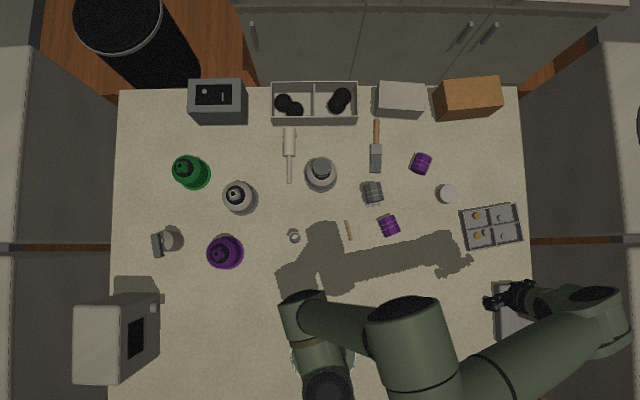

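View pics/scene.png

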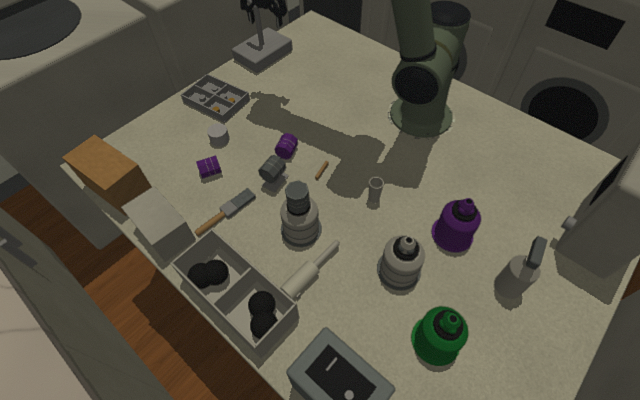

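The top view shows three cup-like things lying down: grey at (372,192), purple at (421,163) and purple at (389,225). Only the grey one is the cup. The canisters are green at (190,172), purple at (224,250), white and capped at (320,173), and white and bare at (238,196). The last is the target. I'll confirm both in an enlarged crop.

```bash
sed -i 's/^def ray/from scipy.spatial.transform import Rotation as Ro\ndef RM(m): return Ro.from_euler("xyz",m["rotation"]).as_matrix()\ndef ray/; s/np.array(m\["rotation"\])/RM(m)/g' h.py
python3 - <<'E'
from h import *
t=cv2.imread("pics/top.png");s=cv2.imread("pics/scene.png")
c=[t[165:220,340:410],t[165:230,205:275],s[145:195,245:315],s[225:295,370:440]]
r=[cv2.resize(x,(400,int(x.shape[0]*400/70)),interpolation=cv2.INTER_CUBIC)for x in c]
o=np.zeros((800,800,3),np.uint8)
for k,x in enumerate(r): o[(k//2)*400:(k//2)*400+min(400,len(x)),(k%2)*400:(k%2)*400+400]=x[:400]
cv2.imwrite("pics/c1.png",o[:,:] if 0 else cv2.resize(o,(600,600)))
mt,ms=imaging.camera_model("top"),imaging.camera_model("scene")
print(atz(mt,372,192,62),atz(ms,272,168,62)); print(atz(mt,238,196,150),atz(ms,406,243,160))
print(proj(mt,[0,0,0]))
E
```

```text
[ 541.6384761  -172.70819694   62.        ] [ 537.86554441 -179.85376163   62.        ]
[522.37621515 264.43925141 150.        ] [539.52408639 278.57357515 160.        ]
[322.92856792 352.29892454]
```

View pics/c1.png

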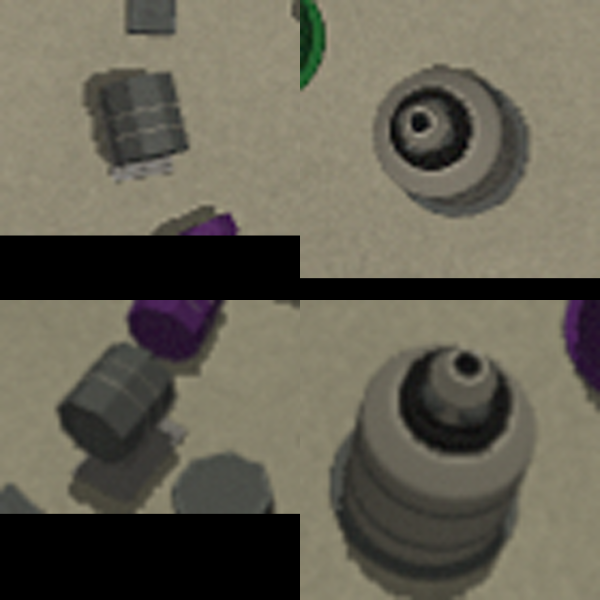

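The crop confirms it. The grey octagonal cup lies on the stand with its axis tilted slightly towards +y, and the white canister has its black seal and coned spout bare. The spout top is at top (233,193.5) and scene (408.5,240.2). Next I triangulate and take wrist views.

Run:
```python
from h import *
mt,ms=imaging.camera_model("top"),imaging.camera_model("scene")
print("spout",atz(mt,233,193.5,162),atz(ms,408.5,240.2,162),"seal",atz(mt,235.3,194.9,126))
for p in [(363.3,183.7),(379.7,182.5),(383.7,199),(367.5,203.5)]: print("cup",atz(mt,*p,75))
for n,p,z in[("purp",(389,225),30),("shut",(320,168),188),("spray",(165,240),100),("beaker",(293,235),80),("purp can",(222,250),150),("peg",(348,230),8),("purp2",(421,163),30),("brush",(376,155),15)]:print(n,atz(mt,*p,z).round())
bot.move_ptp([500,-170,330],[np.pi,0,0.2])
print(bot.get_state()["tcp_pos"],bot.get_state()["orientation"],bot.get_state()["t"])
m=imaging.camera_model("wrist");i=imaging.capture("wrist");cv2.imwrite("pics/w1.png",i);print(m)
import json;json.dump({k:np.array(v).tolist() for k,v in m.items()},open("w1.json","w"))
```

```text
spout [528.93748083 277.94026897 162.        ] [530.83944256 279.1189531  162.        ] seal [529.03302414 277.73421338 126.        ]
cup [ 568.43387361 -142.11092263   75.        ]
cup [ 571.9244041  -197.71005308   75.        ]
cup [ 515.81271332 -209.33295477   75.        ]
cup [ 501.32529624 -154.32791727   75.        ]
purp [ 430. -233.   30.]
shut [602.   6. 188.]
spray [387. 512. 100.]
beaker [400.  95.  80.]
purp can [354. 313. 150.]
peg [416. -93.   8.]
purp2 [ 647. -355.   30.]
brush [ 680. -199.   15.]
[ 499.65795846 -170.69063283  329.59389393] [-3.14147676e+00  6.91938667e-04  1.99009932e-01] 1.75
{'K': array([[303.4283522 ,   0.        , 320.31200286],
       [  0.        , 303.4283522 , 199.36249437],
       [  0.        ,   0.        ,   1.        ]]), 'k1': -0.04559616569192826, 'position': array([ 570.80373823, -155.37419238,  493.90234263]), 'rotation': array([-2.91880692e-01,  1.46378082e-04, -1.37229471e+00])}
```

View pics/w1.png

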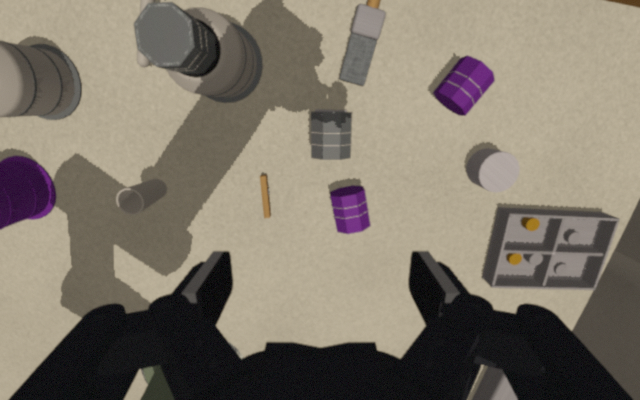

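The wrist view shows the grey cup at (330,135), nearly aligned with the tool. The peg at (266,196) and the purple cup at (350,209) are clear of it. I'll enlarge the cup.

Run:
```python
import cv2
i=cv2.imread("pics/w1.png")[95:175,290:370]
cv2.imwrite("pics/c2.png",cv2.resize(cv2.convertScaleAbs(i,alpha=1.6),(560,560),interpolation=cv2.INTER_CUBIC))
```

```text
(no output)
```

View pics/c2.png

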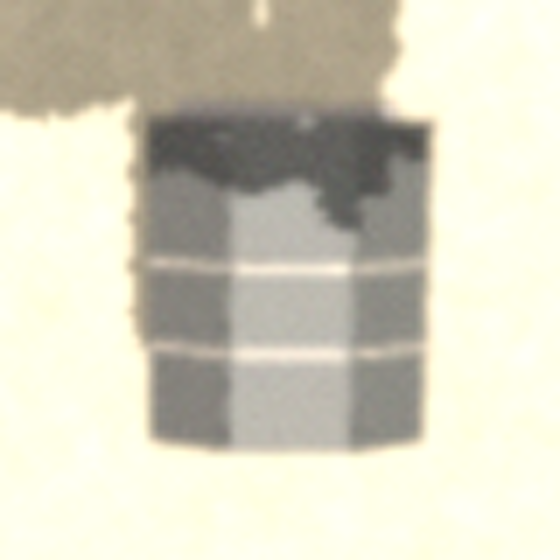

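Run:
```python
from h import *
import json
m=json.load(open("w1.json"))
g=lambda x,y,z:atz(m,290+(x+.5)/7-.5,95+(y+.5)/7-.5,z)[:2]
for n,a in {"top face":[(232,112,90),(354,112,90),(352,450,90),(230,450,90)],"sides":[(148,120,74),(432,120,74),(422,440,74),(152,440,74)]}.items():
    P=np.array([g(*p) for p in a]);f=(P[0]+P[1])/2;b=(P[2]+P[3])/2
    print(n,P.round(1).tolist(),"c",(f+b)/2,"yaw",np.arctan2(*(f-b)[::-1]),"len",np.linalg.norm(f-b),"w",np.linalg.norm(P[0]-P[1]),np.linalg.norm(P[2]-P[3]))
# IK feasibility
def pose(G,a,yaw,flip):
    # tool y horizontal, tool z = horizontal(yaw)*sin a + down*cos a
    z=np.array([np.cos(yaw)*np.sin(a),np.sin(yaw)*np.sin(a),-np.cos(a)]);y=np.array([-np.sin(yaw),np.cos(yaw),0])*(-1 if flip else 1)
    R=np.c_[np.cross(y,z),y,z];return G+19*z,Ro.from_matrix(R).as_euler("xyz")
C=np.array([530,278,0]);
for a in (0.35,0.5,0.65,0.8):
  for flip in(0,1):
    q=solve_ik(*pose(np.array([538,-175,62.5]),a,.2,flip))
    print(a,flip,"grasp",None if q is None else np.round(q,2))
    for yw in (0,.25,.5,.75,1):
        q=solve_ik(*pose(C+[0,0,190],np.pi/2-a,yw,flip));q2=solve_ik(*pose(C+[0,0,155],np.pi/2-a,yw,flip))
        print("   ",yw,None if q is None else np.round(q,2),q2 is not None)
```

```text
top face [[569.0, -158.8], [573.4, -180.7], [512.4, -193.7], [507.8, -170.9]] c [ 540.65794764 -176.03720199] yaw 0.20220676135283627 len 62.321306813917275 w 22.351771772314112 23.31287515897047
sides [[564.3, -143.6], [575.0, -196.6], [514.8, -208.4], [504.2, -155.9]] c [ 539.59778315 -176.13574892] yaw 0.1982414537715439 len 61.33037083026791 w 54.152400685066596 53.57467545397841
0.35 0 grasp [-0.58  0.38 -0.69  0.25  0.24 -0.75]
    0 [ 0.65  0.52 -1.23 -1.32 -0.61  0.26] True
    0.25 None False
    0.5 None False
    0.75 None False
    1 [-0.1   0.44 -1.16 -0.92  0.99 -0.6 ] True
0.35 1 grasp [-0.58  0.38 -0.69  0.25  0.24  2.39]
    0 [ 0.65  0.52 -1.23 -1.32 -0.61 -2.88] True
    0.25 None False
    0.5 None False
    0.75 None False
    1 [-0.1   0.44 -1.16 -0.92  0.99  2.55] True
0.5 0 grasp [-0.64  0.36 -0.82  0.04  0.37 -0.78]
    0 [ 0.62  0.32 -1.14 -0.87 -0.54  0.33] True
    0.25 [ 0.45  0.31 -1.25 -1.05 -0.17  0.1 ] True
    0.5 [ 0.24  0.3  -1.28 -1.07  0.22 -0.12] False
    0.75 [ 0.06  0.28 -1.21 -0.88  0.59 -0.38] True
    1 [-0.06  0.28 -1.06 -0.5   0.87 -0.7 
[... 824 characters left out ...]
75 [ 0.11  0.16 -1.08 -0.48  0.5   2.72] True
    1 [-0.    0.2  -0.95 -0.19  0.74  2.38] True
0.8 0 grasp [-0.79  0.44 -1.04 -0.42  0.64 -0.81]
    0 [ 0.55  0.16 -0.89 -0.17 -0.37  0.41] True
    0.25 [ 0.42  0.11 -0.97 -0.27 -0.12  0.12] True
    0.5 [ 0.28  0.09 -0.99 -0.27  0.15 -0.16] True
    0.75 [ 0.15  0.11 -0.94 -0.16  0.4  -0.45] True
    1 [ 0.06  0.17 -0.83  0.05  0.6  -0.78] True
0.8 1 grasp [-0.79  0.44 -1.04 -0.42  0.64  2.33]
    0 [ 0.55  0.16 -0.89 -0.17 -0.37 -2.73] True
    0.25 [ 0.42  0.11 -0.97 -0.27 -0.12 -3.02] True
    0.5 [ 0.28  0.09 -0.99 -0.27  0.15  2.98] True
    0.75 [ 0.15  0.11 -0.94 -0.16  0.4   2.69] True
    1 [ 0.06  0.17 -0.83  0.05  0.6   2.36] True
```

Cup centre is (540,-176) with yaw 0.20. The measured length of 62 and width of 54 match the description, and the top camera agrees. The spout is at (530,278). I'll grasp with the tool tilted 0.65 rad so the final pose is tilted and comfortably reachable.

```bash
cat >> h.py <<'E'
def pose(G,a,yaw,flip,d=21):
    z=np.array([np.cos(yaw)*np.sin(a),np.sin(yaw)*np.sin(a),-np.cos(a)]);y=np.array([-np.sin(yaw),np.cos(yaw),0])*(-1 if flip else 1)
    R=np.c_[np.cross(y,z),y,z];return np.array(G)+d*z,Ro.from_matrix(R).as_euler("xyz")
A=.65
def st(s):
    x=bot.get_state();print(s,"t",x["t"],"tcp",np.round(x["tcp_pos"],1),"F",np.round(x["contact_force"],1),"T",np.round(x["wrist_torque"],2),"op",round(x["opening"],3),"gf",np.round(x["gripper_force"],1))
E
python3 - <<'E'
from h import *
G=[540,-176,62.5]
bot.grip(1.0,60)
bot.move_ptp(*pose(G,A,.2,1,-100))
p,r=pose(G,A,.2,1); print(bot.movel(p,r,80,threshold=15)); st("at")
bot.grip(0.0,60); bot.dwell(.3); st("gripped")
bot.movel(p+[0,0,25],r,60); st("lift")
bot.movel(p+[0,0,200],r,150); st("up")
cv2.imwrite("pics/w2.png",imaging.capture("wrist"))
E
```

```text
False
at t 4.725 tcp [ 552.5 -173.7   46.1] F [-0.1 -0.3  0.4] T [-0.13  0.55 -0.02] op 1.0 gf 0.0
gripped t 5.425 tcp [ 552.7 -173.8   46.4] F [-3.9 -0.3  5.9] T [0.05 0.41 0.07] op 0.627 gf 63.0
lift t 5.9917 tcp [ 552.4 -173.5   70.8] F [-0.6 -0.1 -1.4] T [-0.09  0.69  0.01] op 0.628 gf 62.8
up t 7.3083 tcp [ 551.9 -173.   244.6] F [-0.9 -0.2 -1. ] T [-0.16  0.67 -0.05] op 0.626 gf 62.8
```

View pics/w2.png

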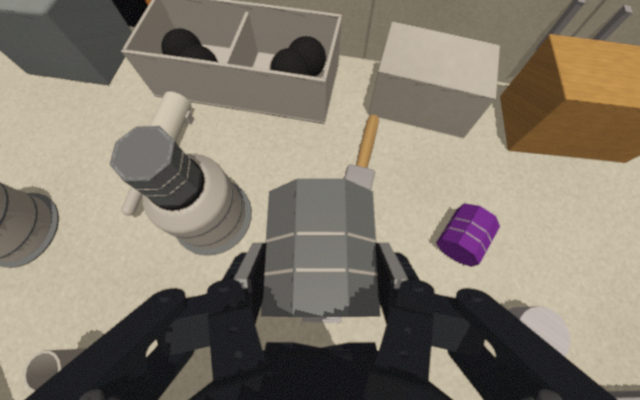

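The cup is held squarely between the pads. Its far-end top edge is at about (297..352,180) and its near end at (293..350,313). I'll compare these with the nominal projection, then carry it over.

```bash
python3 - <<'E'
from h import *
m=imaging.camera_model("wrist")
x=bot.get_state();R=Ro.from_euler("xyz",x["orientation"]).as_matrix();p=np.array(x["tcp_pos"])
c=p-21*R[:,2]; cx=np.cos(.2),np.sin(.2),0; cx=np.array(cx); cy=np.array([-cx[1],cx[0],0]); 
for s in(31,-31): print([proj(m,c+s*cx+w*cy+[0,0,27.5]).round(1).tolist() for w in(11.4,-11.4)], [proj(m,c+s*cx+w*cy+[0,0,11.4]).round(1).tolist() for w in(27.5,-27.5)])
C=[530,278]
def P(z,d=21): return pose(C+[z],np.pi/2-A,.6,0,d)
print([solve_ik(*P(z)) is not None for z in(300,230,180,150)])
cz=c[2]
q=np.array(bot.get_state()["qpos"]); qe=np.array(solve_ik(*P(300))); print(q.round(2),qe.round(2))
E
python3 - <<'E'
import cv2;i=cv2.imread("pics/w2.png")[160:340,230:410];cv2.imwrite("pics/c3.png",cv2.resize(cv2.convertScaleAbs(i,alpha=1.5),(540,540),interpolation=cv2.INTER_CUBIC))
E
```

```text
[[298.1, 177.5], [346.3, 177.4]] [[269.6, 190.4], [374.7, 190.3]]
[[294.5, 317.4], [350.8, 317.3]] [[262.0, 316.6], [382.9, 316.5]]
[True, True, True, True]
[-0.71  0.03 -0.68  0.43  0.5   2.34] [ 0.2  -0.11 -0.96 -0.16  0.32 -0.25]
```

View pics/c3.png

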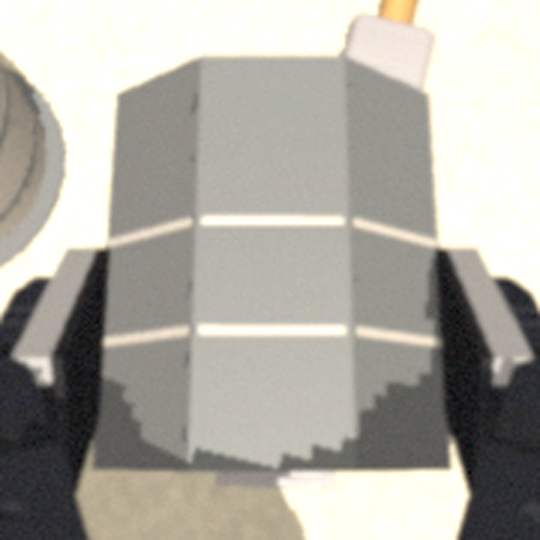

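The cup sits in the hand within about 1 mm of nominal. Now I carry it high over the spout and check.

Run:
```python
from h import *
C=[530,278]
P=lambda z: pose(C+[z],np.pi/2-A,.6,0,21)
p=np.array(bot.get_state()["tcp_pos"]);bot.movel(p+[0,0,70],None,150)
bot.move_ptp(*P(300)); st("over")
bot.movel(*P(215),100); st("pre")
s=imaging.capture("scene");t=imaging.capture("top")
cv2.imwrite("pics/s3.png",s);cv2.imwrite("pics/t3.png",t)
a=cv2.resize(s[190:300,350:460],(400,400),interpolation=cv2.INTER_CUBIC);b=cv2.resize(t[140:250,180:290],(400,400),interpolation=cv2.INTER_CUBIC)
cv2.imwrite("pics/c4.png",cv2.convertScaleAbs(np.hstack([a,b]),alpha=1.4))
mt,ms=imaging.camera_model("top"),imaging.camera_model("scene")
x=bot.get_state();z=Ro.from_euler("xyz",x["orientation"]).as_matrix()[:,2];c=np.array(x["tcp_pos"])-21*z;print("cup c",c)
print("nominal bottom centre px scene",(proj(ms,c+[0,0,31])-[350,190])*400/110,"top",(proj(mt,c+[0,0,31])-[180,140])*400/110, "mouth scene",(proj(ms,c-[0,0,31])-[350,190])*400/110)
```

```text
over t 10.1833 tcp [544.  287.1 287.2] F [-0.5  0.6 -1. ] T [-0.46  0.74 -0.  ] op 0.625 gf 62.9
pre t 11.1833 tcp [544.3 287.4 202.9] F [-0.3 -1.  -0.1] T [-0.47  0.71  0.05] op 0.626 gf 62.9
cup c [530.55308406 278.09186113 216.01113101]
nominal bottom centre px scene [235.84654746 110.81262997] top [171.34121805 178.96161627] mouth scene [217.81265528 163.32341872]
```

View pics/c4.png

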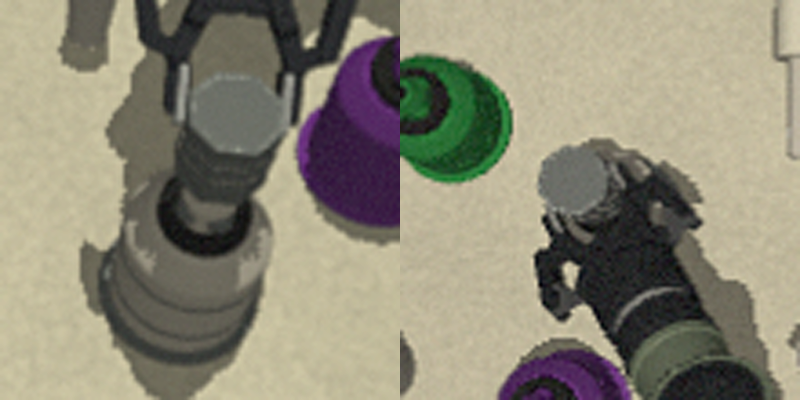

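The cup is mouth down with its closed bottom up, at crop (238,111) scene and (173,179) top. That is within 1 mm of nominal and centred over the spout. I'll lower it until it touches the catches.

Run:
```python
from h import *
bot.grip(0.0,120)
P=lambda z: pose([529.7,278,z],np.pi/2-A,.6,0,21)
bot.movel(*P(195),60); st("195")
print(bot.movel(*P(166),20,threshold=5)); bot.dwell(.3); st("contact")
x=bot.get_state();z=Ro.from_euler("xyz",x["orientation"]).as_matrix()[:,2];print("mouth",np.array(x["tcp_pos"])-21*z-[0,0,31])
```

```text
195 t 11.9833 tcp [543.4 287.4 182.1] F [-0.3 -0.5 -0.3] T [-0.53  0.72  0.06] op 0.604 gf 125.9
True
contact t 13.2917 tcp [543.6 287.9 161.3] F [1.1 1.2 2.6] T [0.   0.17 0.06] op 0.605 gf 126.3
mouth [529.83465705 278.42711546 142.96654997]
```

Contact came at mouth height 143 mm, exactly on the catches, with almost no side force. Now I press through in small steps.

Run:
```python
from h import *
p=np.array(bot.get_state()["tcp_pos"]);r=bot.get_state()["orientation"]
z0=p[2]
for k in range(1,24):
    bot.movel([p[0],p[1],z0-k],r,15); bot.dwell(.1)
    x=bot.get_state();F=np.array(x["contact_force"]);print(k,round(x["tcp_pos"][2]-18.33,1),F.round(1),np.round(x["wrist_torque"],1))
    if F[2]>40: break
    if x["tcp_pos"][2]<143.5 and F[2]>9: break
```

```text
1 142.8 [-2.1 -0.8  5.4] [0.1 0.1 0.1]
2 142.6 [-2.7 -0.7  9.3] [ 0.3 -0.1  0.2]
3 142.3 [-3.4 -1.1 12.5] [ 0.5 -0.2  0.3]
4 141.9 [-4.7 -2.9 13.9] [ 0.6 -0.3  0.3]
5 141.6 [-6.5 -2.9 15.7] [ 0.8 -0.5  0.3]
6 141.1 [-8.4 -2.8 19.7] [ 0.9 -0.7  0.3]
7 140.5 [-7.7 -3.  20.7] [ 1.  -0.8  0.4]
8 139.4 [-7.5 -3.3 20. ] [ 0.9 -0.8  0.3]
9 137.2 [-5.9 -2.9 16.1] [ 0.6 -0.4  0.2]
10 135.2 [-4.6 -0.8 11.1] [ 0.5 -0.3  0.2]
11 132.9 [-1.1 -0.   5.4] [0.2 0.1 0.1]
12 130.7 [0.8 2.3 0.7] [-0.1  0.4  0.2]
13 129.0 [ 3.4  3.2 -3.3] [-0.4  0.7  0.1]
14 128.3 [ 1.5  2.6 -3.8] [-0.6  1.   0.1]
15 127.9 [ 0.8  0.9 -2.2] [-0.6  0.9  0. ]
16 127.1 [-0.  -0.3 -0.7] [-0.5  0.7  0. ]
17 126.2 [ 0.2 -0.7  1.5] [-0.5  0.5  0. ]
18 125.4 [-0.7 -0.5  3.2] [-0.3  0.4  0. ]
19 124.4 [-1.4 -1.4  5.2] [-0.2  0.1 -0.1]
20 123.6 [-2.7 -1.8  7.4] [-0.1  0.  -0.1]
21 122.9 [-3.7 -2.4  8.4] [-0.1 -0.1  0. ]
22 122.1 [-5.4 -3.6 11. ] [-0.  -0.1 -0.1]
```

It clicked at about 137 mm and is now pressing at 11 N on the seal. One last check.

Run:
```python
from h import *
bot.dwell(.5); st("hold")
s=imaging.capture("scene");t=imaging.capture("top")
a=cv2.resize(s[190:300,350:460],(400,400),interpolation=cv2.INTER_CUBIC);b=cv2.resize(t[140:250,180:290],(400,400),interpolation=cv2.INTER_CUBIC)
cv2.imwrite("pics/c5.png",cv2.convertScaleAbs(np.hstack([a,b]),alpha=1.4))
mt,ms=imaging.camera_model("top"),imaging.camera_model("scene");c=[530,278,184.5]
print((proj(ms,c)-[350,190])*400/110,(proj(mt,c)-[180,140])*400/110,Ro.from_euler("xyz",bot.get_state()["orientation"]).as_matrix()[:,2])
```

```text
hold t 21.4917 tcp [544.1 288.1 140.4] F [-6.  -4.  10.8] T [-0.05 -0.11 -0.01] op 0.603 gf 127.1
[218.05609053 163.05778119] [187.34572462 189.88858488] [ 0.65813176  0.45135439 -0.60261248]
```

View pics/c5.png

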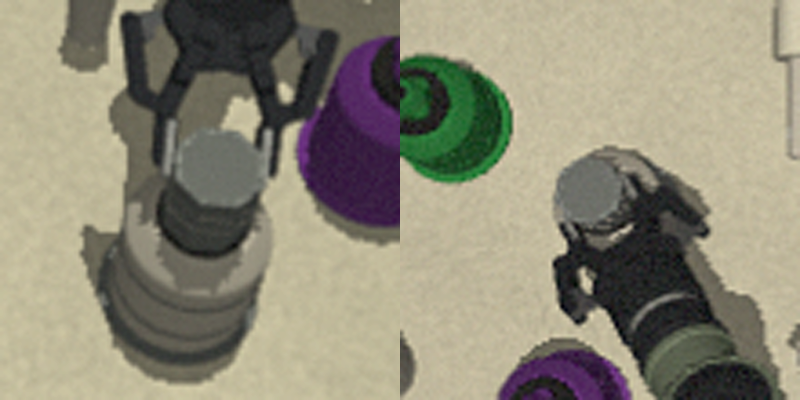

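The cup is seated on the seal. Its bottom centre is at scene crop (221,168) and top crop (190,191), within about 1–2 mm of nominal. It is upright, and the push is steady at 10.8 N.

```bash
python3 -c "
from h import *
print(bot.sign_off()); st('end')"
```

```text
the job is handed in; nothing more can be done
None
the job is handed in; nothing more can be done
```

The cup is mouth down and clicked onto the bare spout, with the gripper still pressing it onto the seal at about 11 N; the job was handed in about 21.5 s into the 67 s allowed, and the verdict wasn't shown.

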